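# Hold the lamp unit's filter up to a clipped penlight for inspection

### The arm

A 6-joint arm with a two-finger parallel gripper is mounted at the origin on a cart in front of the work surface, level with it; the furniture and walls round the work are solid. World frame = base frame: x ahead of the robot, y to its left, z up, the work surface at z = 0. Lengths are in m, angles in rad, forces in N, time in s.
With the tool pointing down it reaches from about 0.35 to 0.975 m from the base axis. Payload 4.9 kg.
Tool frame: the origin (TCP) lies between the finger pads; the fingertips stand 25 mm ahead of it and the grasp point (between the pads) lies 6 mm ahead of it (manip.tcp_to_tips is the z of the fingertips in the tool frame, in m); z points along the fingers, y is the line along which they close (so a half turn about z gives the same grasp; the last joint's range is limited). The gripper opens to 85 mm and grips with 20 to 120 N. Pads are 22 mm wide; open, the fingers measure 114 mm over their backs; the gripper's body (76 mm by 85 mm) begins 54 mm behind the grasp point. The pads swing forward as they close: fully open they stand 13 mm farther back than shut.
Start: joints at [1.137, 0.053, 1.613, -0, 1.476, -0.119], TCP at [0.194, 0.594, 0.234] pointing down, gripper open.
Joint ranges: [-3.01, 3.01], [-1.01, 2.22], [0.06, 2.58], [-1.02, 4.17], [0.09, 2.62], [-3.14, 3.14]. Speed limits (rad/s): [2.57, 2.57, 3.14, 3.14, 3.14, 3.14].

### API

Orientations are given as a unit quaternion [w, x, y, z].
In Python, from plant import manip gives the robot as it stands. The module is installed in compiled form; this text tells all that it offers.
- The arm moves only by the tool arm_command, never from a script. Its argument "moves" is a list of rows, each a list of 3 entries, a list of its own where there are three numbers: the opening, from -1 (shut) to 1 (fully open), then the shift along the tool's x, y, z in units of 0.15 m (1.0 is 0.15 m), then the turn about the tool's z in units of 2 pi rad (1.0 is 2 pi rad). A call has 1 to 20 rows; each row is the pose to reach, as a shift and turn from the pose commanded when the call began, along the tool's axes at that moment, turning the shorter way round; what a row does not reach only later rows make up. A row lasts 1/12 s, in which the tool goes at most 41.7 mm and 7.16 degrees, less where a joint would pass 70% of its speed; a pose out of reach is approached as far as the arm can. A call with a number of a shift or a turn outside -1 to 1 is refused whole. A call with a gripper value outside its range is refused whole. The fingers move at their own pace and stop on an object; the grip force is fixed at half the most. Time passes only in rows, so rows that repeat a pose let the fingers close. It gives the time, the measured TCP pose, the force, the opening and the grip force at its end, in the units of the state.
- manip.state(): the state, without advancing time (a new reading comes with each control period).
- manip.grab_frame(name): name is "scene" or "top" or "wrist"; returns a dict with "frame" (480x640x3 uint8, red, green, blue), "fx", "fy", "cx", "cy" (pixels), "k1" (the pictures are not rectified: a ray, as slopes to the right and down, at radius r is drawn at 1 + k1 r^2 times it, then the intrinsics apply), "R" (3x3) and "t" (3): a world point X has camera coordinates R X + t. Camera axes: x right, y down, z forward; pixel columns grow to the right and rows downward; lengths in m; the calibration is good to about 2 mm. A picture is of the moment at which its call begins. There is no depth.
- manip.job_done(): hands the job in; it is judged then, once.
Trained networks look in a picture, given as the dict that the camera call returned (one of the last four; its "shot" number tells which), for a name from the list of things; names that differ only in an ending like _2 or _b are one class to them, and where a whole thing is asked for, a point or a joint stands for the part that bears it (a point fixed in the world has none). Each returns a list of dicts, best first, with "confidence" (0 to 1); they miss things now and then, are a little off and sometimes report something else, mostly with a low value. They report only what shows in the picture. A call takes as long as a camera call.
- manip.search_frame(picture, target): "extent" ([left, top, right, bottom] in pixels, round what is visible of it).
The state is a dict: "time": time; "joint_pos": joint angles; "joint_vel": joint speeds; "joint_efforts": joint torques, N m; "tool_pos": TCP position; "tool_rot": TCP orientation; "contact_force": force on the tool from outside, world axes, zero at the start; "ft_torque": the same for the moment, N m; "gripper_width": opening from 0.0 (shut) to 1.0 (fully open); "grasp_force": force on a finger pad.
Only numpy, scipy, OpenCV 4.12 (cv2) and the standard library are available. Lean on these libraries where they do the work, as an engineer would, in place of code of your own. Each camera call takes 0.05 s, during which the arm holds its last target. There are 200 camera calls.

### The job

Check the filter of the microscope's lamp unit for flaws: first press the blue penlight down past the sprung jaw into the fork clip of the white stand, midway along its barrel with the lens towards the screen, and let go of it. Then lift the black dust flap of the grey filter box right over so that it stays open, draw the filter plate up out of its slot, and finish while holding it still and upright in the beam between lens and screen, square to the beam, with the light falling through the middle of the glass. The plate must not knock against the penlight, clip or screen, the flap stays shut until the light is in place, and the small brown bottle and the sample cup stay where they are.

Things in the scene. Friction and masses are not known exactly. Their poses are not given: they have to be found in the camera images.
- light_stand: White base plate 184 x 56 x 10 mm with an aluminium fork clip and a frosted screen, fixed to the worktop. Origin: centre of its underside; x along the base from the clip towards the screen, z up. The clip's two forks, each 9 mm wide along x, stand at x = -65 and -5 mm; the 51 mm between them is free for fingers down to 52 mm above the worktop.
- clip_seat (a point): Where the middle of the seated penlight belongs: midway between the forks, 75 mm above the worktop, at x = -35, y = 0 mm of the stand; axes as the stand's. In each fork a tall prong with a flared top (to 99 mm above the worktop) stands on the -y side, a short one on the +y side; the jaw leans in over the +y side (to 104 mm). All lies within 26 mm of the axis.
- clip_jaw (a joint): Sprung jaw of the clip, one piece with two noses, hinged along the stand's x low on the +y side: 0 rad closed (as it stands, noses over the seat); a barrel pushed straight down on its sloping tops forces it out towards +y by 0.03 to 0.1 rad, then it snaps back to 0 over the seated barrel and holds it down. Pushing past takes 2 to 10 N.
- screen (a point): Centre of the screen's face towards the lens, at x = 81.5 mm of the stand, 75 mm above the worktop. The screen is an upright white plate 54 x 54 mm with its frame, its top 102 mm above the worktop.
- penlight: Blue penlight 100 mm long, barrel 14 mm in diameter, 28 to 56 g, lying loose on the worktop. Origin on its axis at mid length; x along the axis towards the lens. A black hexagonal collar (14 mm across flats) at x = 38 to 48 mm keeps it from rolling.
- lens (a point): Centre of the penlight's lens face, 50 mm in front of its origin; x points out along the beam. The light is not really shown: the beam is the line of the barrel's axis, 75 mm above the worktop once clipped in.
- filter_box: Grey box 125 x 100 mm (x, y) with a dimmer knob on its front (-x), fixed to the worktop. Origin: on its underside, z up; deck 75 mm above the worktop. A slot 8 mm (x) by 53 mm (y), 56 mm deep, in the deck at x = -5, y = 0 mm holds the filter plate, hidden under the black dust flap: a hood 108 x 88 x 30 mm from x = -52 to 57 mm, top 108.5 mm above the worktop.
- dust_flap (a joint): Dust flap on a free hinge along the filter box's y at its rear edge: 0 rad shut, up to 1.9 thrown open (leaning back, away from the slot). Let go below about 1.2 rad it falls shut, above about 1.3 it falls open and stays.
- flap_hinge (a point): On the flap's hinge axis, at x = 62.5, y = 0 mm of the filter box, 76.5 mm above the worktop; turns with the flap.
- flap_grip (a point): Top of the grey grip fin on the flap, 96 mm in front of the hinge axis and 51 mm above it when shut. The fin is 12 mm thick (along y, parallel to the hinge), 24 mm long (along x) and stands 19 mm above the flap; turns with the flap.
- filter_plate: Aluminium plate 50 mm wide (y), 58 mm high (z), 5 mm thick (x), 32 to 63 g, with a round blue-green glass; origin: middle of its foot. At the start it stands in the slot, foot 19 mm above the worktop, its x along the filter box's x; only its black grip stands out of the deck, under the flap. It pulls straight up freely, 1.5 mm play all round.
- glass (a point): Centre of the glass (32 mm in diameter), 29 mm above the plate's foot; x is square to the plate's face.
- plate_grip (a point): Middle of the plate's black grip, 10 mm thick (x), 24 mm wide (y), 24 mm high, centred 70 mm above the plate's foot (at the start 77 to 101 mm above the worktop).
- oil_bottle: Bystander: small brown bottle, 30 mm in diameter, 62 mm high; origin under its centre.
- sample_cup: Bystander: sample cup with green lid, 64 mm in diameter, 66 mm high; origin under its centre.

How it is judged:
On the way, in this order (a step that is already met when the one before it is completed fails the run):
1. the penlight sits in the fork clip behind the closed jaw, lens towards the screen, let go, the flap still shut (x of penlight in the frame of light_stand between -0.05 and -0.02 m and y of penlight in the frame of light_stand between -0.004 and 0.004 m and z of penlight in the frame of light_stand between 0.071 and 0.079 m and angle between the x axis of penlight and the x axis of light_stand, either way round below 0.08 rad and x of lens in the frame of light_stand above 0 m and value of joint clip_jaw below 0.03 rad and contact force between the fingers and penlight below 0.1 N and value of joint dust_flap below 0.15 rad), for 0.2 s.
2. the dust flap is thrown open, the plate still in its slot (value of joint dust_flap above 1.3 rad and z of filter_plate in the frame of filter_box below 0.03 m), for 0.1 s.
3. the plate is drawn up clear of the box, held by the fingers (z of filter_plate in the frame of filter_box above 0.08 m and contact force between the fingers and filter_plate above 0.5 N), for 0.2 s.
At the end, for the whole second after the job is handed in: Fingers alone hold the plate still: glass 10-56 mm before the lens, centre within 10 mm of the clip axis (sideways, height), upright and square to the beam within 0.2 rad. Penlight released in the clip (4 mm of axis, 15 mm of midway, lens to screen), jaw closed, flap over 1.25 rad (x of penlight in the frame of light_stand between -0.05 and -0.02 m and y of penlight in the frame of light_stand between -0.004 and 0.004 m and z of penlight in the frame of light_stand between 0.071 and 0.079 m and angle between the x axis of penlight and the x axis of light_stand, either way round below 0.08 rad and x of lens in the frame of light_stand above 0 m and value of joint clip_jaw below 0.03 rad and contact force between each of the fingers, filter_plate and penlight below 0.1 N and value of joint dust_flap above 1.25 rad and contact force between the fingers and filter_plate above 0.5 N and contact force between filter_plate and light_stand below 0.1 N and contact force between filter_plate and filter_box below 0.1 N and x of glass in the frame of lens between 0.01 and 0.056 m and y of glass in the frame of light_stand between -0.01 and 0.01 m and z of glass in the frame of light_stand between 0.065 and 0.085 m and angle between the x axis of filter_plate and the x axis of light_stand, either way round below 0.2 rad and angle between filter_plate's own z axis and vertical below 0.2 rad and linear speed of filter_plate below 0.02 m/s); the arm keeps its last pose, push and grip.
It fails at once if the filter plate knocked against the penlight, clip or screen (contact force between filter_plate and light_stand above 3 N or contact force between filter_plate and penlight above 3 N).
It fails at once if a bystander (small brown bottle, sample cup) was shifted by more than 20 mm or tipped (distance of any of oil_bottle, sample_cup from where it was at the start of the episode above 0.02 m or angle between any of oil_bottle, sample_cup's own z axis and vertical above 0.4 rad).
It also fails if it takes over 67 s, if anything falls off the work surface, if the arm or the gripper's body presses on something with over 40 N, if the wrist force passes 120 N, or if a joint passes its speed limit or range.

## Working session

There is one attempt and no reset: what is moved stays moved. The work goes in short steps, Python scripts to look and compute and a tool call to move; the robot and the scene stay as the last step left them, time stands still between calls to the robot, and variables do not carry over. Pictures are saved under pics/ and viewed, at most 10 in all, crops included, and the job is handed in when it is done.

Besides the shell and the picture viewer there is one more tool, called after ">>>" as name(argument=value, ...), one argument or row to a line, values as JSON. arm_command: Moves the arm, as the interface text tells. Shifts and turns lie within -1 to 1; 1 stands for 0.15 m of shift or 2 pi rad of turn. Its arguments: {"type":"object","properties":{"moves":{"type":"array"}},"required":["moves"]}

```bash
mkdir -p pics; cat > h.py <<'E'
import numpy as np, cv2
from plant import manip
def save(p,n): cv2.imwrite('pics/'+n+'.png',cv2.cvtColor(p['frame'],cv2.COLOR_RGB2BGR))
def proj(p,X):
    c=np.atleast_2d(X)@np.array(p['R']).T+np.array(p['t']); s=c[:,:2]/c[:,2:]
    s=s*(1+p['k1']*(s**2).sum(1,keepdims=True)); return s*[p['fx'],p['fy']]+[p['cx'],p['cy']]
def ray(p,uv):
    d=(np.array(uv,float)-[p['cx'],p['cy']])/[p['fx'],p['fy']]; s=d.copy()
    for _ in range(20): s=d/(1+p['k1']*(s@s))
    R=np.array(p['R']); return -R.T@np.array(p['t']), R.T@np.r_[s,1]
def onz(p,uv,z):
    o,d=ray(p,uv); return o+d*(z-o[2])/d[2]
E
python3 - <<'E'
from h import *
s=manip.state();print(s, manip.tcp_to_tips)
for n in ['scene','top']:
    p=manip.grab_frame(n);save(p,n+'0');print(n,p['fx'],p['k1'],-np.array(p['R']).T@p['t'])
    for t in ['light_stand','penlight','filter_box','dust_flap','flap_grip','oil_bottle','sample_cup','lens','screen']:
        for d in manip.search_frame(p,t)[:2]: print(t,np.round(d['extent']),round(d['confidence'],2))
E
```

```text
{'time': 0.0, 'joint_pos': array([ 1.13703130e+00,  5.33552069e-02,  1.61429174e+00, -4.11639147e-06,
        1.47590713e+00, -1.18989553e-01]), 'joint_vel': array([-0.00019439,  0.00059616, -0.00010574, -0.00030929, -0.00226257,
       -0.00102413]), 'joint_efforts': array([ 1.46449594e-03, -3.93670249e+01, -3.70186293e+01,  7.36181300e-05,
        6.58624631e-03,  1.47062991e-05]), 'tool_pos': array([0.19324612, 0.59375275, 0.23276533]), 'tool_rot': array([-2.65638692e-04,  1.56738499e-01,  9.87639651e-01, -9.44055519e-04]), 'contact_force': array([-0.26295415,  0.82479031,  0.56942785]), 'ft_torque': array([-0.10644951, -0.02546152,  0.02228701]), 'grasp_force': 0.0, 'gripper_width': 1.0013424913512115} 0.025
scene 513.8490211483513 -0.13821703902842167 [0.59134526 0.32191055 0.71882887]
light_stand [274. 168. 336. 269.] 0.94
penlight [388. 223. 392. 263.] 0.83
penlight [298. 256. 382. 346.] 0.75
filter_box [299. 259. 384. 346.] 0.95
dust_flap [301. 256. 382. 315.] 0.77
dust_flap [285. 198. 302. 240.] 0.7
flap_grip [300. 258. 379. 319.] 0.74
flap_grip [195. 205. 225. 249.] 0.6
oil_bottle [181. 358. 204. 392.] 0.92
oil_bottle [276. 168. 336. 269.] 0.67
sample_cup [191. 205. 227. 249.] 0.6
lens [384. 225. 395. 265.] 0.62
screen [275. 166. 336. 270.] 0.84
top 597.925527532323 -0.036440846211499324 [ 0.32685043 -0.27605901  1.24055188]
light_stand [333. 228. 423. 290.] 0.94
light_stand [242. 237. 295. 294.] 0.45
penlight [324. 325. 370. 346.] 0.7
filter_box [237. 234. 302. 310.] 0.76
dust_flap [246. 234. 297. 294.] 0.78
flap_grip [243. 235. 294. 295.] 0.62
oil_bottle [225. 149. 242. 164.] 0.53
sample_cup [366. 152. 397. 190.] 0.58
lens [323. 326. 372. 341.] 0.63
screen [331. 229. 420. 292.] 0.78
```

View pics/top0.png

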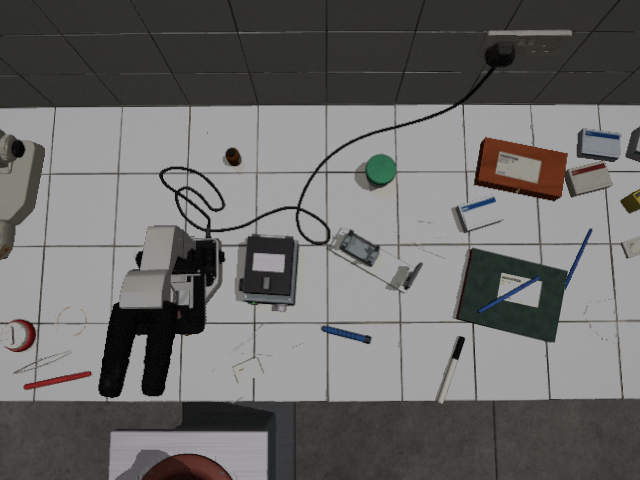

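View pics/scene0.png

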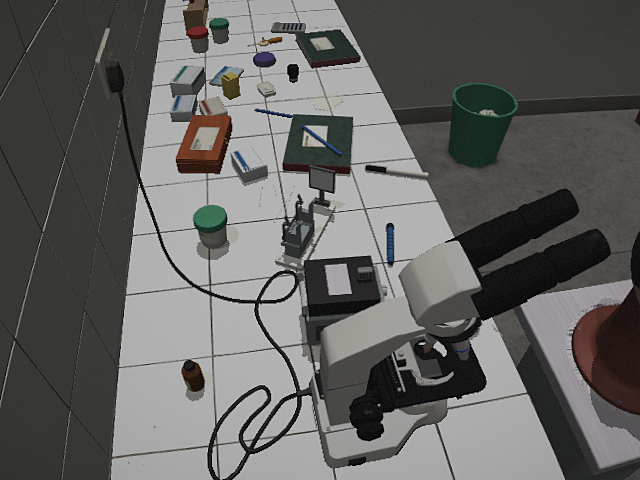

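The top view shows the box (268,268) with its fin at about (267,285), the stand from (335,238) to (415,283), the penlight from (325,328) to (370,341), the cup (380,170) and the bottle (233,157). Next I enlarge this region to measure.

```bash
python3 - <<'E'
from h import *
p=manip.grab_frame('top')
f=p['frame'][220:355,230:430]
f=cv2.resize(f,None,fx=4,fy=4,interpolation=cv2.INTER_CUBIC)
cv2.imwrite('pics/topc.png',cv2.cvtColor(f,cv2.COLOR_RGB2BGR))
print(p['R'],p['cx'],p['cy'])
print(proj(p,[[0,0,0],[.194,.594,.2],[.4,0,0],[.4,.2,0]]))
for n,uv,z in [('pl_tail',(325,328),.007),('pl_lens',(370,341),.007),('st a',(335,238),.01),('st b',(415,283),.01),('cup',(380,167),.066),('bot',(233,155),.06),('fin',(267,285),.127)]: print(n,onz(p,uv,z).round(3))
E
```

```text
[[-0.00251955 -0.9999822  -0.00540768]
 [-0.98581915  0.00339117 -0.16777697]
 [ 0.16779232  0.00490828 -0.98581015]] 322.04460271135196 240.78003769796396
[[ 186.05012215  509.8535733 ]
 [-175.14515851  418.28854352]
 [ 192.0020081   306.86037906]
 [  96.48558389  306.90100095]]
pl_tail [ 0.356 -0.276  0.007]
pl_lens [ 0.329 -0.367  0.007]
st a [ 0.542 -0.297  0.01 ]
st b [ 0.447 -0.462  0.01 ]
cup [ 0.679 -0.389  0.066]
bot [ 0.707 -0.087  0.06 ]
fin [ 0.433 -0.168  0.127]
```

View pics/topc.png

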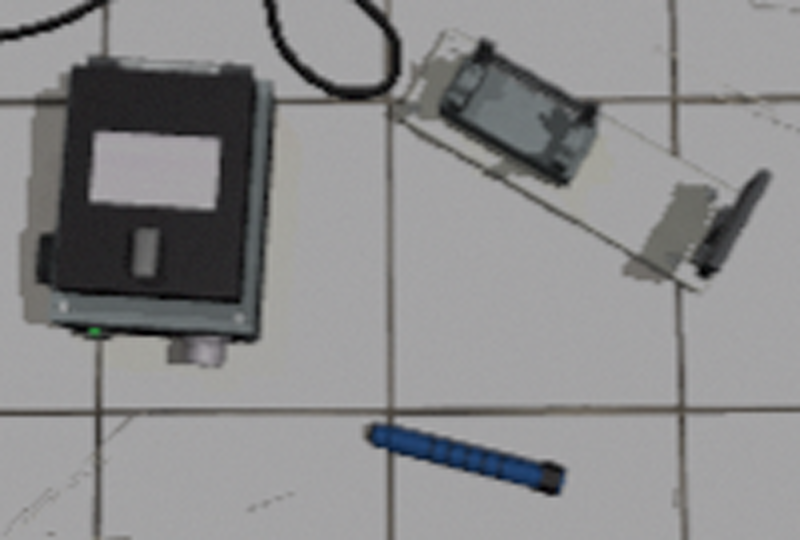

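The enlarged crop shows the penlight from tail (372,432) to lens (560,478). The stand's near long edge runs (388,112)–(697,292), with the clip at the upper left, the screen at the lower right, and the knob side of the box facing the robot.

```bash
cat >> h.py <<'E'
def tri(a,ua,b,ub):
    (o,d),(q,e)=ray(a,ua),ray(b,ub); d/=np.linalg.norm(d); e/=np.linalg.norm(e)
    k=np.linalg.lstsq(np.c_[d,-e],q-o,rcond=None)[0]; return (o+k[0]*d+q+k[1]*e)/2, np.linalg.norm(o+k[0]*d-q-k[1]*e)
def toT(dw,yaw):
    "world shift -> tool units of 0.15; yaw = world angle of tool y, tool z down"
    y=np.array([np.cos(yaw),np.sin(yaw),0]); z=np.array([0,0,-1.]); x=np.cross(y,z)
    return np.round(np.array([x@dw,y@dw,z@dw])/.15,4)
def yaw(s):
    w,x,y,z=s['tool_rot']; return np.arctan2(1-2*(x*x+z*z),2*(x*y-w*z))
E
python3 - <<'E'
from h import *
t=manip.grab_frame('top');s=manip.grab_frame('scene')
c=lambda u,v:(u/4+230-.375,v/4+220-.375)
for n,a,b in [('eyeL',(113,392),(608,250)),('eyeR',(155,393),(578,207)),('head',(150,232),(440,250)),('fin',c(146,250),(365,274)),('screentop r',c(770,172),(334,175)),('cap',(380,165),(210,217))]: print(n,tri(t,a,s,b))
L=[c(388,112),c(697,292),c(447,30),c(372,432),c(560,478),c(72,68),c(250,70),c(55,290),c(240,300)]
for n,u,z in zip(['stA','stB','stC','tail','lens','hood rl','rr','fl','fr'],L,[.01,.01,.01,.007,.007]+[.1085]*4): print(n,onz(t,u,z).round(4))
y=yaw(manip.state());print(np.degrees(y),toT(np.array([-.0,-.0,.35]),y))
E
```

```text
eyeL (array([0.25049222, 0.03728684, 0.35479485]), np.float64(0.013540997192682485))
eyeR (array([ 0.24987037, -0.02554863,  0.35611776]), np.float64(0.011894039511086653))
head (array([0.45615518, 0.00342856, 0.36907764]), np.float64(0.07643849323982817))
fin (array([ 0.4362359 , -0.16380457,  0.11860296]), np.float64(0.0063565711340751235))
screentop r (array([ 0.45227944, -0.45370028,  0.09065254]), np.float64(0.056436192884973826))
cap (array([ 0.67635513, -0.38734643,  0.06716788]), np.float64(0.012179711176902632))
stA [ 0.5218 -0.2794  0.01  ]
stB [ 0.4275 -0.438   0.01  ]
stC [ 0.5652 -0.3105  0.01  ]
tail [ 0.3568 -0.2706  0.007 ]
lens [ 0.3332 -0.3663  0.007 ]
hood rl [ 0.5281 -0.1272  0.1085]
rr [ 0.5269 -0.2129  0.1085]
fl [ 0.4213 -0.121   0.1085]
fr [ 0.4164 -0.2088  0.1085]
71.96085414704307 [ 0.      0.     -2.3333]
```

>>> arm_command(
  moves=[
    [1,[0,0,-1],0.119],
    [1,[0,0,-1],0.119],
    [1,[0,0,-1],0.119],
    [1,[0,0,-1],0.119],
    [1,[0,0,-1],0.119],
    [1,[0,0,-1],0.119],
    [1,[0,0,-1],0.119],
  ],
)

```text
time: 1.73
tool_pos: [0.1936, 0.5944, 0.385]
tool_rot: [-0.0, 0.507, 0.862, 0.001]
contact_force: [0.3, 0.0, -0.4]
gripper_width: 0.997
grasp_force: 0.0
```

>>> arm_command(
  moves=[
    [1,[0,0,-1],0.119],
    [1,[0,0,-1],0.119],
    [1,[0,0,-1],0.119],
    [1,[0,0,-1],0.119],
    [1,[0,0,-1],0.119],
    [1,[0,0,-1],0.119],
    [1,[0,0,-1],0.119],
  ],
)

```text
time: 2.32
tool_pos: [0.1936, 0.5944, 0.5342]
tool_rot: [-0.0, 0.786, 0.618, 0.0]
contact_force: [0.7, 0.1, 0.2]
gripper_width: 0.997
grasp_force: 0.0
```

>>> arm_command(
  moves=[
    [1,[-0.76,1,0],0],
    [1,[-0.76,1,0],0],
    [1,[-0.76,1,0],0],
    [1,[-0.76,1,0],0],
    [1,[-0.76,1,0],0],
  ],
)

```text
time: 2.73
tool_pos: [0.314, 0.4451, 0.5332]
tool_rot: [0.001, 0.786, 0.619, -0.001]
contact_force: [-0.1, -0.5, 0.1]
gripper_width: 1.0
grasp_force: 0.0
```

>>> arm_command(
  moves=[
    [1,[-0.76,1,0],0],
    [1,[-0.76,1,0],0],
    [1,[-0.76,1,0],0],
    [1,[-0.76,1,0],0],
    [1,[-0.76,1,0],0],
  ],
)

```text
time: 3.15
tool_pos: [0.4328, 0.2985, 0.5326]
tool_rot: [0.0, 0.786, 0.619, -0.001]
contact_force: [0.5, -0.6, 0.3]
gripper_width: 0.999
grasp_force: 0.0
```

>>> arm_command(
  moves=[
    [1,[-1,0.45,0],0],
    [1,[-1,0.45,0],0],
    [1,[-1,0.45,0],0],
    [1,[-1,0.45,0],0],
    [1,[-1,0.45,0],0],
  ],
)

```text
time: 3.57
tool_pos: [0.4618, 0.1345, 0.5328]
tool_rot: [0.001, 0.787, 0.616, -0.001]
contact_force: [0.2, 0.6, 0.4]
gripper_width: 0.996
grasp_force: 0.0
```

>>> arm_command(
  moves=[
    [1,[-1,0.4,0],0],
    [1,[-1,0.4,0],0],
    [1,[-1,0.4,0],0],
    [1,[-1,0.4,0],0],
    [1,[-1,0.4,0],0],
  ],
)

```text
time: 3.98
tool_pos: [0.4841, -0.025, 0.5318]
tool_rot: [-0.001, 0.787, 0.617, -0.002]
contact_force: [-0.2, 0.6, -0.4]
gripper_width: 0.996
grasp_force: 0.0
```

>>> arm_command(
  moves=[
    [1,[-1,-0.2,0],0],
    [1,[-1,-0.2,0],0],
    [1,[-1,-0.2,0],0],
    [1,[-1,-0.2,0],0],
  ],
)

```text
time: 4.32
tool_pos: [0.4177, -0.1602, 0.5332]
tool_rot: [-0.0, 0.785, 0.619, -0.0]
contact_force: [0.3, 0.3, -0.1]
gripper_width: 1.002
grasp_force: 0.0
```

>>> arm_command(
  moves=[
    [1,[-1,-0.2,0],0],
    [1,[-1,-0.2,0],0],
    [1,[-1,-0.2,0],0],
    [1,[-1,-0.2,0],0],
    [1,[-1,-0.2,0],0],
  ],
)

```text
time: 4.73
tool_pos: [0.3525, -0.3005, 0.5319]
tool_rot: [-0.002, 0.787, 0.617, -0.001]
contact_force: [0.5, 0.4, 0.1]
gripper_width: 1.0
grasp_force: 0.0
```

```bash
python3 - <<'E'
from h import *
p=manip.grab_frame('wrist');save(p,'w1');import pickle;pickle.dump(p,open('w1.pkl','wb'))
print(p['fx'],p['k1'],-np.array(p['R']).T@p['t'],manip.state()['tool_pos'])
E
```

```text
336.1185376049969 -0.006401213215648346 [ 0.37054083 -0.23376062  0.67142881] [ 0.35344562 -0.29868567  0.53238281]
```

View pics/w1.png

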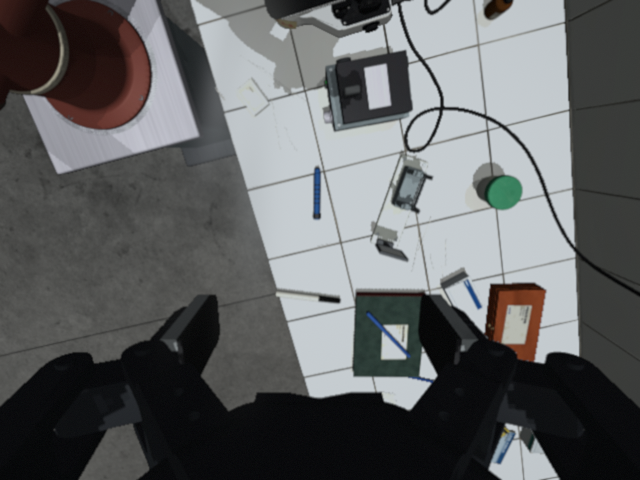

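The wrist view shows the penlight from (318,168) to (317,218), the stand from the clip (408,185) to the screen (392,250), the box hood (372,88) and the cup (503,192).

```bash
python3 - <<'E'
from h import *
import pickle;p=pickle.load(open('w1.pkl','rb'))
for n,u,z in [('tail',(318,168),.007),('lens',(317,218),.007)]: print(n,onz(p,u,z))
R=np.array(p['R']);print(R[2]);f=p['frame']
hsv=cv2.cvtColor(f,cv2.COLOR_RGB2HSV)
print(proj(p,[[.3535,-.2987,.53-.05],[.345,-.318,.0]]))
g=cv2.resize(f[30:270,300:460],None,fx=4,fy=4,interpolation=cv2.INTER_CUBIC)[:,:]
t=manip.grab_frame('top')
print(proj(t,[onz(p,(318,168),.007),onz(p,(317,218),.007)]))
print(toT(np.array([.345,-.318,.25])-manip.state()['tool_pos'],yaw(manip.state())))
E
```

```text
tail [ 0.35748254 -0.27008194  0.007     ]
lens [ 0.33193777 -0.36533351  0.007     ]
[-0.06778587 -0.2596458  -0.96332193]
[[318.23302045 263.09281663]
 [317.69242619 193.13763102]]
[[322.3462262  327.27000479]
 [369.13933175 339.77178586]]
[-0.1468 -0.0265  1.8862]
```

>>> arm_command(
  moves=[
    [1,[-0.147,-0.03,1],0],
    [1,[-0.147,-0.03,1],0],
    [1,[-0.147,-0.03,1],0],
    [1,[-0.147,-0.03,1],0],
    [1,[-0.147,-0.03,1],0],
  ],
)

```text
time: 5.25
tool_pos: [0.3438, -0.3147, 0.376]
tool_rot: [-0.006, 0.785, 0.619, 0.0]
contact_force: [0.2, -0.2, -0.7]
gripper_width: 0.999
grasp_force: 0.0
```

>>> arm_command(
  moves=[
    [1,[0,0,0.88],0],
    [1,[0,0,0.88],0],
    [1,[0,0,0.88],0],
    [1,[0,0,0.88],0],
    [1,[0,0,0.88],0],
    [1,[0,0,0.88],0],
  ],
)

```text
time: 5.75
tool_pos: [0.3459, -0.3181, 0.2553]
tool_rot: [0.002, 0.786, 0.618, 0.0]
contact_force: [-0.1, 0.3, 0.8]
gripper_width: 0.993
grasp_force: 0.0
```

```bash
python3 - <<'E'
from h import *
p=manip.grab_frame('wrist');save(p,'w2');import pickle;pickle.dump(p,open('w2.pkl','wb'))
print(-np.array(p['R']).T@p['t'],manip.state()['tool_pos'])
cv2.imwrite('pics/w2c.png',cv2.resize(cv2.cvtColor(p['frame'],cv2.COLOR_RGB2BGR)[60:360,280:640],None,fx=2,fy=2,interpolation=cv2.INTER_CUBIC))
E
```

```text
[ 0.36296825 -0.25062261  0.39465547] [ 0.34620936 -0.31872764  0.25653459]
```

View pics/w2c.png

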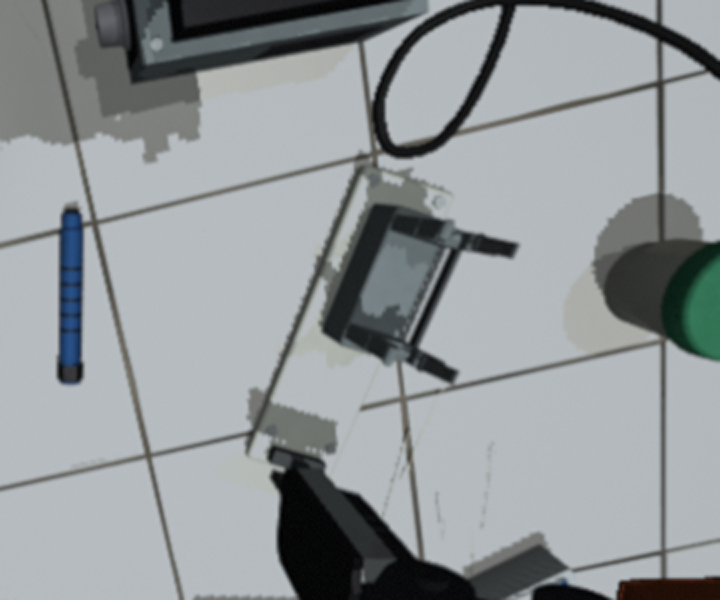

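The stand base corners are at (362,167), (247,453) and (452,193) in the crop. The penlight runs from (71,207) to (70,382) and is unobstructed.

```bash
cat > fit.py <<'E'
from h import *
def fit(L,W):
    L,W=np.array(L),np.array(W)[:,:2]; a,b=L.mean(0),W.mean(0); l,w=L-a,W-b
    th=np.arctan2((l[:,0]*w[:,1]-l[:,1]*w[:,0]).sum(),(l*w).sum()); c,s=np.cos(th),np.sin(th); R=np.array([[c,-s],[s,c]])
    t=b-R@a; return th,t,(W-(L@R.T+t))*1000
E
python3 - <<'E'
from fit import *
import pickle;p=pickle.load(open('w2.pkl','rb'))
c=lambda u,v:(u/2+280-.25,v/2+60-.25)
W=[onz(p,c(*u),.01) for u in [(362,167),(247,453),(452,193)]]
th,t,r=fit([(-.092,-.028),(.092,-.028),(-.092,.028)],W);print(np.degrees(th),t,r.round(1))
T=[[.5218,-.2794],[.4275,-.438],[.5652,-.3105]]
print(fit([(-.092,-.028),(.092,-.028),(-.092,.028)],T))
for u in [(71,207),(70,382)]: print(onz(p,c(*u),.007))
# predicted prong tops / screen in both views
R=np.array([[np.cos(th),-np.sin(th)],[np.sin(th),np.cos(th)]])
P=np.array([(R@q[:2]+t).tolist()+[q[2]] for q in map(np.array,[(-.065,0,.075),(-.005,0,.075),(.0815,-.027,.102),(.0815,.027,.102)])])
print((proj(p,P)-[280,60])*2)
E
```

```text
-120.36184044965545 [ 0.49486849 -0.37522332] [[-0.5 -2.8]
 [ 2.1  3. ]
 [-1.6 -0.2]]
(np.float64(-2.1067441563468274), array([ 0.49719787, -0.3737662 ]), array([[ 1.69573985,  0.96760427],
       [ 1.35648034,  0.56804436],
       [-3.05222018, -1.53564863]]))
[ 0.35577736 -0.26780369  0.007     ]
[ 0.33060621 -0.36782686  0.007     ]
[[450.35131765 234.18534601]
 [398.09171713 352.22037341]
 [299.27397524 516.32456664]
 [401.36428267 544.5234132 ]]
```

>>> arm_command(
  moves=[
    [1,[0,-0.015,1],0],
    [1,[0,-0.015,1],0],
    [1,[0,-0.015,1],0],
    [1,[0,-0.015,1],0],
    [1,[0,-0.015,1],0],
    [1,[0,-0.015,1],0],
  ],
)

```text
time: 6.3
tool_pos: [0.3435, -0.3183, 0.1043]
tool_rot: [0.001, 0.786, 0.618, 0.0]
contact_force: [-0.2, -0.8, 0.6]
gripper_width: 1.0
grasp_force: 0.0
```

>>> arm_command(
  moves=[
    [0.2,[0,0,0.3],0],
    [0,[0,0,0.45],0],
    [0,[0,0,0.52],0],
    [0,[0,0,0.52],0],
    [-0.3,[0,0,0.52],0],
    [-1,[0,0,0.52],0],
    [-1,[0,0,0.52],0],
    [-1,[0,0,0.52],0],
    [-1,[0,0,0.52],0],
    [-1,[0,0,0.52],0],
    [-1,[0,0,0.52],0],
    [-1,[0,0,0.52],0],
  ],
)

```text
time: 7.3
tool_pos: [0.3424, -0.317, 0.024]
tool_rot: [-0.0, 0.786, 0.618, 0.0]
contact_force: [-0.6, -1.1, -0.3]
gripper_width: -0.001
grasp_force: 0.0
```

```bash
python3 - <<'E'
from h import *
p=manip.grab_frame('wrist');save(p,'w3');import pickle;pickle.dump(p,open('w3.pkl','wb'));s=manip.state();print(s['tool_pos'],s['gripper_width'],s['grasp_force'],s['joint_pos'])
E
```

```text
[ 0.34234477 -0.31700503  0.02396771] 0.00230736820355889 0.0 [-9.06687938e-01 -9.29315229e-02  2.13423538e+00 -1.32373510e-05
  1.10041945e+00 -6.67263817e-01]
```

View pics/w3.png

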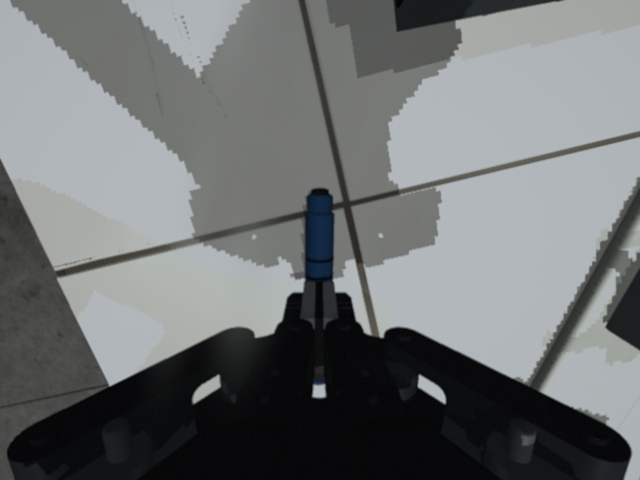

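The wrist view shows the barrel directly ahead of the shut fingertips, with its tail at (319,190) and the barrel disappearing under the pads at (319,280). The grasp closed empty.

```bash
python3 - <<'E'
from h import *
import pickle
p=pickle.load(open('w3.pkl','rb'))
print('tail',onz(p,(319,190),.007),onz(p,(319,280),.007)); print(proj(p,[[.3424,-.317,z] for z in (0,.007,.024)]), proj(p,[[.356,-.269,.007],[.331,-.367,.007]]))
t=manip.grab_frame('top');save(t,'t3')
a=cv2.resize(cv2.cvtColor(t['frame'],cv2.COLOR_RGB2BGR)[290:370,290:400],None,fx=5,fy=5,interpolation=cv2.INTER_CUBIC)
b=cv2.resize(cv2.cvtColor(p['frame'],cv2.COLOR_RGB2BGR)[230:400,250:390],None,fx=3.0,fy=3.0,interpolation=cv2.INTER_CUBIC)[:400]
a=a[:400,:400]
cv2.imwrite('pics/m3.png',np.hstack([a[:400],b[:400,:390]]))
E
```

```text
tail [ 0.35537937 -0.26868195  0.007     ] [ 0.34474812 -0.31220646  0.007     ]
[[316.81505107 284.18115314]
 [316.73073149 289.63830583]
 [316.49508445 304.89076779]] [[320.46192688 190.34951447]
 [318.35099386 376.45353676]]
```

View pics/m3.png

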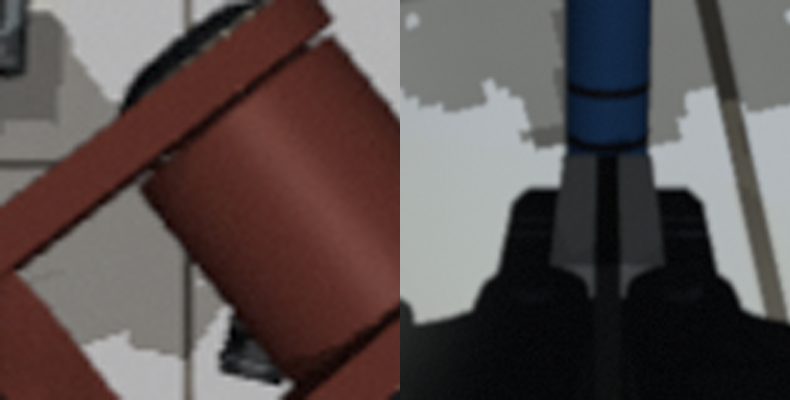

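>>> arm_command(
  moves=[
    [-1,[0,0,-0.2],0],
    [-1,[0,0,-0.4],0],
    [-1,[0,0,-0.4],0],
    [-1,[0,0,-0.4],0],
  ],
)

```text
time: 7.73
tool_pos: [0.3435, -0.3185, 0.0862]
tool_rot: [0.002, 0.786, 0.618, -0.0]
contact_force: [-0.3, 0.6, 0.1]
gripper_width: 0.002
grasp_force: 0.0
```

```bash
python3 - <<'E'
from h import *
import pickle
p=pickle.load(open('w3.pkl','rb'))
print(proj(p,[[.3424+.0026,-.317+.0107,z] for z in (0,.007,.014,.02)]))
p=manip.grab_frame('wrist');save(p,'w4');s=manip.state();print(s['tool_pos'],s['gripper_width'],s['grasp_force'])
b=cv2.resize(cv2.cvtColor(p['frame'],cv2.COLOR_RGB2BGR)[150:400,220:420],None,fx=2.0,fy=2.0,interpolation=cv2.INTER_CUBIC)
cv2.imwrite('pics/w4c.png',b)
E
```

```text
[[316.75190538 264.33818834]
 [316.66349584 269.0899846 ]
 [316.56762942 274.24280617]
 [316.4787819  279.01858026]]
[ 0.34264346 -0.31739265  0.08448563] -0.0027240603499316105 0.0
```

View pics/w4c.png

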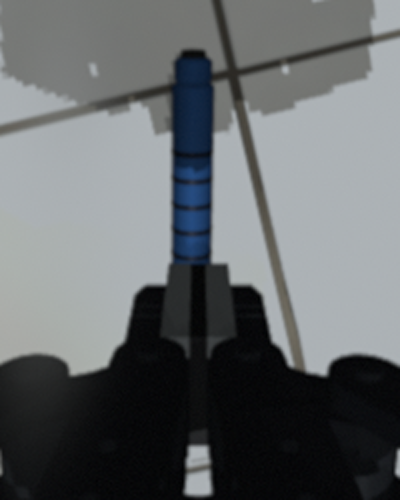

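>>> arm_command(
  moves=[
    [0,[0,0,0],0],
    [0,[0,0,0.1],0],
    [0,[0,0,0.25],0],
    [0,[0,0,0.38],0],
    [0,[0,0,0.41],0],
    [0,[0,0,0.44],0],
    [0,[0,0,0.44],0],
    [0,[0,0,0.44],0],
  ],
)

```text
time: 8.45
tool_pos: [0.3426, -0.3173, 0.0184]
tool_rot: [0.0, 0.786, 0.618, 0.0]
contact_force: [0.7, 0.2, 0.2]
gripper_width: 0.5
grasp_force: 0.0
```

>>> arm_command(
  moves=[
    [0,[0,0,0.02],0],
    [0,[0,0,0.04],0],
    [0,[0,0,0.053],0],
    [0,[0,0,0.053],0],
  ],
)

```text
time: 8.78
tool_pos: [0.3423, -0.317, 0.0099]
tool_rot: [-0.0, 0.786, 0.618, -0.0]
contact_force: [-0.3, 0.6, 0.5]
gripper_width: 0.499
grasp_force: 0.0
```

```bash
python3 - <<'E'
from h import *
p=manip.grab_frame('wrist');s=manip.state();print(s['tool_pos'],s['gripper_width'],s['contact_force'])
b=cv2.resize(cv2.cvtColor(p['frame'],cv2.COLOR_RGB2BGR)[150:400,170:470],None,fx=2.0,fy=2.0,interpolation=cv2.INTER_CUBIC)
cv2.imwrite('pics/w5c.png',b)
E
```

```text
[ 0.34235638 -0.31702267  0.01002304] 0.5031869687994353 [0.85254139 0.71218794 0.02979297]
```

View pics/w5c.png

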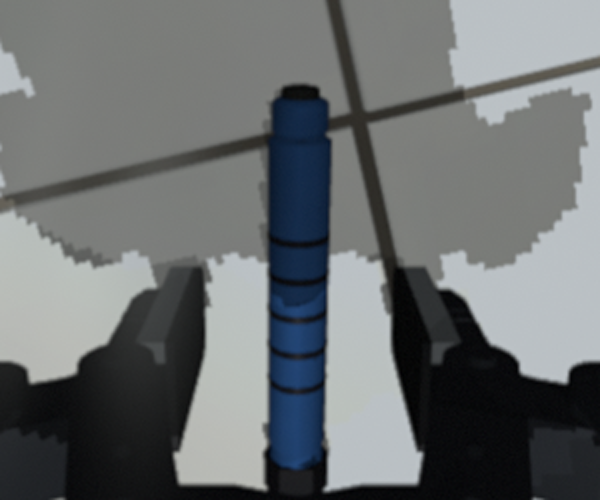

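The half-open fingers straddle the barrel evenly, with pad tips at (205,268) and (398,268). The tips are higher than stated, so I'll find the worktop by touch.

>>> arm_command(
  moves=[
    [0,[0,0,0.02],0],
    [0,[0,0,0.033],0],
    [0,[0,0,0.033],0],
  ],
)

```text
time: 9.08
tool_pos: [0.3421, -0.3168, 0.0046]
tool_rot: [-0.0, 0.786, 0.618, 0.0]
contact_force: [-0.3, -0.5, 0.5]
gripper_width: 0.5
grasp_force: 0.0
```

>>> arm_command(
  moves=[
    [0,[0,0,0.01],0],
    [0,[0,0,0.02],0],
    [0,[0,0,0.02],0],
  ],
)

```text
time: 9.33
tool_pos: [0.3423, -0.3169, 0.0018]
tool_rot: [-0.0, 0.786, 0.618, 0.0]
contact_force: [0.5, 0.7, 0.7]
gripper_width: 0.5
grasp_force: 0.0
```

>>> arm_command(
  moves=[
    [0,[0,0,-0.013],0],
    [-0.3,[0,0,-0.013],0],
    [-0.5,[0,0,-0.013],0],
    [-1,[0,0,-0.013],0],
    [-1,[0,0,-0.013],0],
    [-1,[0,0,-0.013],0],
    [-1,[0,0,-0.013],0],
  ],
)

```text
time: 9.92
tool_pos: [0.3426, -0.3174, 0.0045]
tool_rot: [0.0, 0.786, 0.618, -0.0]
contact_force: [0.5, -0.2, 4.0]
gripper_width: 0.131
grasp_force: 58.8
```

>>> arm_command(
  moves=[
    [-0.5,[0,0,0],0],
    [-0.4,[0,0,0],0],
    [-0.4,[0,0,0.02],0],
    [-0.4,[0,0,0.04],0],
    [-0.4,[0,0,0.04],0],
  ],
)

```text
time: 10.33
tool_pos: [0.3427, -0.3173, 0.0024]
tool_rot: [-0.002, 0.786, 0.618, -0.0]
contact_force: [-13.0, 15.1, 39.7]
gripper_width: 0.304
grasp_force: 19.6
```

>>> arm_command(
  moves=[
    [-0.4,[0,0,-0.046],0],
    [-0.4,[0,0,-0.046],0],
    [-0.6,[0,0,-0.046],0],
    [-1,[0,0,-0.046],0],
    [-1,[0,0,-0.046],0],
    [-1,[0,0,-0.046],0],
    [-1,[0,0,-0.046],0],
  ],
)

```text
time: 10.92
tool_pos: [0.3423, -0.3169, 0.0047]
tool_rot: [-0.0, 0.787, 0.618, 0.0]
contact_force: [-0.1, 1.1, 3.7]
gripper_width: 0.133
grasp_force: 58.6
```

>>> arm_command(
  moves=[
    [-1,[0,0,-0.2],0],
    [-1,[0,0,-0.5],0],
    [-1,[0,0,-0.75],0],
    [-1,[0,0,-1],0],
    [-1,[0,0,-1],0],
    [-1,[0,0,-1],0],
  ],
)

```text
time: 11.42
tool_pos: [0.3434, -0.3184, 0.1573]
tool_rot: [0.003, 0.786, 0.618, -0.0]
contact_force: [-0.7, 0.9, -1.6]
gripper_width: 0.133
grasp_force: 58.8
```

>>> arm_command(
  moves=[
    [-1,[0.05,0.57,0],0],
    [-1,[0.05,0.57,0],0],
    [-1,[0.05,0.57,0],0],
    [-1,[0.05,0.57,0],0],
  ],
)

```text
time: 11.75
tool_pos: [0.4273, -0.3288, 0.1511]
tool_rot: [-0.003, 0.786, 0.618, -0.0]
contact_force: [0.1, -0.8, -0.5]
gripper_width: 0.127
grasp_force: 59.0
```

>>> arm_command(
  moves=[
    [-1,[0.05,0.57,0],0.0467],
    [-1,[0.05,0.57,0],0.0467],
    [-1,[0.05,0.57,0],0.0467],
    [-1,[0.05,0.57,0],0.0467],
    [-1,[0.05,0.57,0],0.0467],
    [-1,[0.05,0.57,0],0.0467],
  ],
)

```text
time: 12.25
tool_pos: [0.5104, -0.3427, 0.1541]
tool_rot: [-0.001, 0.868, 0.496, -0.0]
contact_force: [-0.4, 0.1, 0.5]
gripper_width: 0.132
grasp_force: 59.1
```

```bash
python3 - <<'E'
from h import *
import pickle
p=manip.grab_frame('wrist');s=manip.state();pickle.dump(p,open('w6.pkl','wb'));print(s['tool_pos'],np.degrees(yaw(s)),s['gripper_width'])
save(p,'w6')
def blue(p):
    h=cv2.cvtColor(p['frame'],cv2.COLOR_RGB2HSV); m=((h[...,0]>100)&(h[...,0]<125)&(h[...,1]>120)&(h[...,2]>50)).astype(np.uint8)
    n,l,st,c=cv2.connectedComponentsWithStats(m); 
    for i in np.argsort(-st[1:,4])[:3]+1: print(st[i],c[i])
    return m
for q in ['w3','w6']: 
    P=pickle.load(open(q+'.pkl','rb'));m=blue(P)
    for r in range(180,300,10):
        xs=np.flatnonzero(m[r,250:390]); 
        if len(xs): print(r,xs.min()+250,xs.max()+250)
E
```

```text
[ 0.51057727 -0.34283952  0.15460493] -30.532301706370667 0.13498456479457116
[ 308  196   25   64 1399] [320.34453181 228.19656898]
[308 263  24  15 305] [319.25245902 269.23606557]
[313 382  11   2  20] [318.  382.5]
200 311 330
210 310 329
220 309 332
230 309 332
240 309 332
250 309 332
270 308 330
280 329 331
[ 305  203   30   73 2005] [319.49975062 238.78304239]
[ 305  350   28   43 1027] [318.50925024 370.82862707]
[305 277  29  19 413] [319.13559322 285.71428571]
210 307 332
220 307 330
230 306 334
240 305 334
250 306 333
260 306 334
270 306 333
280 306 333
290 307 331
```

View pics/w6.png

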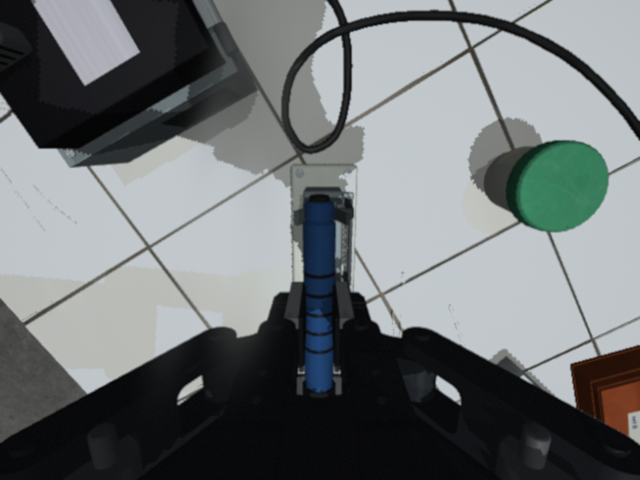

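The wrist view shows the pen held along column 320, lens towards the gripper, directly over the clip. The base plate's edges are at columns ~292 and ~357, its rear edge is at row ~165, and the tall prong is left of the pen at (301,215).

```bash
python3 - <<'E'
from h import *
import pickle
P=pickle.load(open('w6.pkl','rb')); g=cv2.cvtColor(P['frame'],cv2.COLOR_RGB2GRAY).astype(int)
for r in (172,180,190,220,250,270): print(r,g[r,284:300],g[r,345:364])
print('col',g[155:175,330],g[155:175,310])
T=np.array([.5106,-.3428]);a=np.radians(-30.5);y=np.array([np.cos(a),np.sin(a)]);x=np.array([-y[1],y[0]])
def tl(u,z): q=onz(P,u,z)[:2]-T; return np.round([x@q*1000,y@q*1000],1)
for n,u,z in [('A',(291.5,165.5),.01),('C',(356.5,164.5),.01),('L',(292.5,270),.01),('pen',(319.5,203),.157),('pen2',(319.5,280),.157)]: print(n,tl(u,z))
P3=pickle.load(open('w3.pkl','rb'));T=np.array([.3423,-.317]);a=np.radians(-13.75);y=np.array([np.cos(a),np.sin(a)]);x=np.array([-y[1],y[0]])
P=P3;print('w3 blue start',tl((320,196),.007),'C',[ (x@(c-T)*1000,y@(c-T)*1000) for c in (np.array([.3442,-.3178]),)])
E
```

```text
172 [137 136 136 136 136 128 104 100 113 128 130 121 116 117 117 118] [134 149 137 122 122 131 158 188 199 199 192 175 178 193 198 199 199 198
 199]
180 [135 136 135 136 136 131 109 101 111 126 132 133 134 133 132 133] [147 180 196 200 199 199 199 198 198 198 186 165 184 197 199 199 198 199
 198]
190 [197 197 197 198 197 187 147 109 107 122 130 132 132 131 131 130] [143 179 194 195 197 197 197 200 200 198 186 169 186 197 199 198 199 198
 199]
220 [198 198 197 197 198 194 173 136 109  82  64  58  57  56  53  46] [ 27  35  37  38  46  69  86 131 179 180 161 183 198 199 199 199 199 199
 199]
250 [198 198 198 198 198 198 198 188 147 148 175 190 193 194 194 182] [114  92  61  48  66  79 116 176 182 140 111 132 167 192 198 200 199 198
 199]
270 [197 197 198 198 198 198 199 189 148 143 168 184 191 192 191 192] [ 70  68  50  59  70  90 143 178 174 179 193 200 199 199 198 198 199 200
 199]
col [133 133 133 133 133 133 133 131 118 105 109 120 128 132 134 133 133 133
 132 132] [131 135 135 135 134 134 134 132 119 105 108 119 128 132 133 132 132 132
 131 132]
A [ 54.9 -22.3]
C [55.7 31.3]
L [-36.8 -23.5]
pen [47.5  0.8]
pen2 [13.7  0.8]
w3 blue start [47.3  1.7] C [(np.float64(-0.3254704604308995), np.float64(2.035698646506153))]
```

>>> arm_command(
  moves=[
    [-1,[-0.009,0.0187,0.1],0.002],
    [-1,[-0.009,0.0187,0.2],0.002],
    [-1,[-0.009,0.0187,0.262],0.002],
    [-1,[-0.009,0.0187,0.262],0.002],
    [-1,[-0.009,0.0187,0.262],0.002],
  ],
)

```text
time: 12.72
tool_pos: [0.5129, -0.3452, 0.1144]
tool_rot: [-0.001, 0.872, 0.49, -0.0]
contact_force: [0.0, 0.1, -0.1]
gripper_width: 0.137
grasp_force: 59.1
```

```bash
python3 - <<'E'
from h import *
import pickle
P=manip.grab_frame('wrist'); s=manip.state();pickle.dump(P,open('w7.pkl','wb'))
print(s['tool_pos'],np.degrees(yaw(s)),s['contact_force'],s['gripper_width'])
g=cv2.cvtColor(P['frame'],cv2.COLOR_RGB2GRAY).astype(int)
for r in range(150,290,8): print(r,' '.join('%d'%v for v in g[r,276:372:2]))
E
```

```text
[ 0.51357474 -0.34567776  0.11558369] -31.262827045308956 [-0.41198435 -0.54453964  0.2925076 ] 0.13207977558674106
150 131 132 131 131 119 72 61 63 45 31 31 32 36 39 41 34 26 23 31 57 96 120 130 131 130 131 131 130 130 130 130 130 129 130 130 129 130 129 129 129 128 128 129 130 130 130 129 128
158 132 129 113 82 62 70 100 90 58 86 129 133 132 131 131 132 131 131 131 131 131 130 130 130 130 130 130 130 130 129 130 130 129 130 130 129 130 128 129 128 129 129 129 129 129 128 128 128
166 113 131 132 121 108 100 102 101 98 96 87 92 101 100 100 100 101 101 101 102 102 102 100 103 102 102 103 100 102 102 99 102 102 102 102 100 103 103 99 106 111 128 129 129 129 129 128 127
174 133 131 101 108 128 119 115 118 118 114 124 130 129 130 130 130 129 129 129 129 129 129 129 130 131 131 130 130 130 130 129 129 129 115 116 116 115 111 120 125 107 119 129 129 129 129 129 127
182 132 132 116 105 126 130 127 128 121 129 130 129 129 129 129 129 129 127 128 128 128 128 128 128 127 128 127 128 129 130 130 129 129 129 129 126 128 128 128 124 107 119 134 161 188 196 195 195
190 133 133 124 103 125 129 130 
[... 1461 characters left out ...]
5 195 196 195 195 195 195
262 194 193 194 196 149 181 195 191 127 95 72 55 58 55 27 28 31 36 36 38 40 41 41 40 39 38 37 35 31 53 136 137 98 104 79 76 55 70 124 187 123 165 195 195 195 195 195 195
270 193 193 194 194 142 159 184 188 189 160 84 54 58 48 23 28 32 34 37 38 40 42 41 40 39 38 36 33 30 50 136 137 95 104 91 74 46 69 122 184 174 173 103 130 190 195 195 195
278 193 194 193 194 169 150 183 187 188 188 128 54 58 55 26 28 30 28 26 23 22 22 22 21 22 26 29 29 29 39 75 73 69 89 76 74 50 71 138 181 177 195 195 192 130 105 174 196
286 192 193 193 194 183 143 182 130 52 52 51 50 51 29 11 27 32 36 36 38 40 40 39 40 39 39 37 34 24 8 43 51 52 51 51 50 41 60 127 155 178 195 195 196 195 196 168 101
```

>>> arm_command(
  moves=[
    [-1,[0,0,0.04],0],
    [-1,[0,0,0.08],0],
    [-1,[0,0,0.12],0],
    [-1,[0,0,0.16],0],
    [-1,[0,0,0.2],0],
    [-1,[0,0,0.24],0],
    [-1,[0,0,0.27],0],
    [-1,[0,0,0.292],0],
    [-1,[0,0,0.292],0],
    [-1,[0,0,0.292],0],
  ],
)

```text
time: 13.6
tool_pos: [0.5138, -0.3456, 0.0726]
tool_rot: [-0.0, 0.871, 0.491, -0.0]
contact_force: [-3.8, 2.9, 5.0]
gripper_width: 0.132
grasp_force: 60.6
```

>>> arm_command(
  moves=[
    [-1,[0,0,0.01],0],
    [-1,[0,0,0.015],0],
    [-1,[0,0,0.015],0],
  ],
)

```text
time: 13.85
tool_pos: [0.5139, -0.3456, 0.0725]
tool_rot: [-0.001, 0.871, 0.491, -0.0]
contact_force: [-7.5, 7.0, 14.9]
gripper_width: 0.129
grasp_force: 61.6
```

>>> arm_command(
  moves=[
    [-0.8,[0,0,0],0],
    [-0.6,[0,0,0],0],
    [-0.4,[0,0,0],0],
    [-0.35,[0,0,0],0],
    [-0.35,[0,0,-0.02],0],
    [-0.35,[0,0,-0.02],0],
  ],
)

```text
time: 14.35
tool_pos: [0.514, -0.3459, 0.0728]
tool_rot: [0.0, 0.871, 0.49, 0.0]
contact_force: [0.4, -0.0, 0.2]
gripper_width: 0.323
grasp_force: 0.0
```

```bash
cat >> h.py <<'E'
def blue(p):
    h=cv2.cvtColor(p['frame'],cv2.COLOR_RGB2HSV); m=((h[...,0]>100)&(h[...,0]<125)&(h[...,1]>120)&(h[...,2]>45)).astype(np.uint8)
    n,l,st,c=cv2.connectedComponentsWithStats(m)
    return [(st[i].tolist(),c[i].round(1).tolist()) for i in np.argsort(-st[1:,4])[:4]+1]
E
python3 - <<'E'
from h import *
import pickle
P=manip.grab_frame('wrist'); s=manip.state();pickle.dump(P,open('w8.pkl','wb'));save(P,'w8')
print(s['tool_pos'],s['contact_force'],s['gripper_width'],blue(P))
g=cv2.cvtColor(P['frame'],cv2.COLOR_RGB2GRAY).astype(int)
for r in range(160,300,8): print(r,' '.join('%d'%v for v in g[r,270:376:2]))
E
```

```text
[ 0.51401581 -0.34585197  0.07274901] [-0.18428335  0.7404055  -0.05844288] 0.32585782411021713 [([302, 201, 32, 75, 2040], [316.4, 237.5]), ([305, 350, 29, 43, 929], [317.7, 370.0]), ([303, 276, 30, 19, 478], [317.6, 285.4]), ([304, 313, 30, 21, 475], [318.5, 323.4])]
160 114 83 71 69 84 112 86 61 77 127 135 136 135 135 135 134 134 135 134 133 134 134 134 134 135 134 134 134 133 134 134 133 134 133 134 133 133 132 132 133 131 149 198 201 200 200 198 196 200 200 201 161 133
168 134 135 131 124 125 125 124 124 100 65 66 102 118 118 118 118 119 119 118 120 115 115 114 114 115 116 116 117 116 115 112 113 111 111 113 113 113 113 113 110 103 104 102 121 157 131 132 131 131 132 131 132 131
176 106 115 129 132 123 119 119 120 126 132 132 132 132 132 131 133 133 132 133 133 133 132 133 134 135 134 134 134 133 132 132 131 131 132 131 132 131 127 119 120 120 120 128 132 129 115 107 130 131 131 131 131 131
184 107 111 129 129 111 112 113 113 111 121 132 130 132 132 132 132 132 131 131 131 131 131 131 131 132 133 132 131 131 132 130 132 132 131 131 132 128 114 112 111 111 108 107 130 128 113 109
[... 1876 characters left out ...]
99 97 98 100 97 93 126 142 142 136 89 57 25 19 30 35 37 40 41 42 42 41 40 39 37 35 26 17 122 101 78 72 73 104 62 40 39 39 39 59 172 162 199 200 200 200 200 200 200
280 194 193 164 135 176 185 132 106 116 86 123 143 142 140 118 63 40 28 31 35 37 38 40 41 42 39 39 40 38 37 33 27 113 108 102 107 83 94 81 74 73 27 33 72 172 144 189 196 200 200 200 200 200
288 152 63 58 57 56 56 37 18 12 47 117 140 141 140 128 83 39 28 30 36 37 38 41 42 41 41 40 40 37 36 33 26 109 127 126 111 83 104 99 81 20 7 13 46 54 52 54 52 71 182 201 200 200
296 61 59 57 56 56 37 17 14 10 35 98 119 121 122 122 112 49 26 23 15 14 11 13 13 16 17 13 13 15 20 28 27 109 127 126 109 82 90 72 80 16 7 6 13 44 53 53 53 52 53 35 11 11
```

>>> arm_command(
  moves=[
    [-0.35,[0,0,-0.1],0],
    [-0.35,[0,0,-0.3],0],
    [-0.35,[0,0,-0.55],0],
    [-0.35,[0,0,-0.8],0],
    [0,[0,0,-1],0],
    [0,[0,0,-1],0],
  ],
)

```text
time: 14.9
tool_pos: [0.5169, -0.3483, 0.2321]
tool_rot: [0.007, 0.871, 0.491, 0.002]
contact_force: [-0.1, -0.9, 1.1]
gripper_width: 0.499
grasp_force: 0.0
```

>>> arm_command(
  moves=[
    [0,[0.25,-0.3,-0.2],0.02],
    [0,[0.5,-0.6,-0.2],0.05],
    [0,[0.76,-1,-0.2],0.17],
    [0,[0.76,-1,-0.2],0.17],
    [0,[0.76,-1,-0.2],0.17],
    [0,[0.76,-1,-0.2],0.17],
    [0,[0.76,-1,-0.2],0.17],
    [0,[0.76,-1,-0.2],0.17],
    [0,[0.76,-1,-0.2],0.17],
    [0,[0.76,-1,-0.2],0.17],
    [0,[0.76,-1,-0.2],0.17],
  ],
)

```text
time: 15.82
tool_pos: [0.4447, -0.1703, 0.2524]
tool_rot: [-0.0, 1.0, -0.02, -0.0]
contact_force: [0.7, -0.1, -0.0]
gripper_width: 0.5
grasp_force: 0.0
```

```bash
python3 - <<'E'
from fit import *
import pickle
L=[(.057,.044),(.057,-.044),(-.052,.044),(-.052,-.044)]
W=[[.5281,-.1272],[.5269,-.2129],[.4213,-.121],[.4164,-.2088]]
th,t,r=fit(L,W);print(np.degrees(th),t,r.round(1))
P=manip.grab_frame('wrist');pickle.dump(P,open('w9.pkl','wb'));s=manip.state();print(s['tool_pos'],np.degrees(yaw(s)))
S=manip.grab_frame('scene');pickle.dump(S,open('s9.pkl','wb'));B=manip.grab_frame('top');pickle.dump(B,open('t9.pkl','wb'))
for q in (S,B): print(blue(q))
c,sn=np.cos(-2.097),np.sin(-2.097);R=np.array([[c,-sn],[sn,c]]);o=np.array([.4955,-.3748])
pts=[(*(R@[x,0]+o),.075) for x in (-.085,-.035,.015)]
print(proj(S,pts),proj(B,pts),sep='\n')
c,sn=np.cos(th),np.sin(th);R=np.array([[c,-sn],[sn,c]])
print('fin pred',R@[-.0335,0]+t,proj(P,[(*(R@[-.0335,0]+t),.1275)]))
g=cv2.cvtColor(P['frame'],cv2.COLOR_RGB2GRAY).astype(int)
u,v=proj(P,[(*(R@[-.0335,0]+t),.1275)])[0].astype(int)
for r in range(v-50,v+51,5): print(r,' '.join('%d'%k for k in g[min(r,479),u-60:u+61:4]))
print(u)
E
```

```text
-2.439431592617373 [ 0.47067727 -0.16736859] [[-1.4 -1.4]
 [ 1.1  0.9]
 [ 0.7  0.2]
 [-0.5  0.3]]
[ 0.44468415 -0.17037957  0.25238166] -92.35022408488298
[([285, 202, 24, 34, 215], [297.0, 218.5]), ([301, 125, 40, 30, 144], [322.0, 140.5]), ([256, 109, 37, 8, 65], [273.8, 112.7]), ([234, 152, 14, 18, 62], [240.7, 159.5])]
[([339, 232, 40, 26, 255], [358.9, 244.8]), ([478, 276, 62, 37, 252], [506.8, 295.1]), ([565, 229, 27, 60, 187], [577.2, 258.1]), ([463, 198, 32, 12, 111], [480.2, 203.5])]
[[286.35357094 237.44555942]
 [297.12873393 218.86344662]
 [307.18361044 201.54540353]]
[[337.69960041 234.27920116]
 [359.69467793 246.72482179]
 [381.84221691 259.25873485]]
fin pred [ 0.43720762 -0.16594272] [[314.79624792 244.58739659]]
194 155 154 120 84 79 74 97 220 220 221 222 225 224 225 224 225 225 225 225 225 225 225 225 225 160 62 63 64 80 226 225
199 154 155 130 80 74 63 96 220 221 221 222 223 221 224 224 224 224 225 225 225 225 225 225 225 145 60 62 61 95 226 225
204 154 155 129 76 69 62 69 142 157 170 141 139 127 126 218 224 224 224 224 224 225 224 225 225 144 60 61 61 116 225 225

[... 1354 characters left out ...]
04 191 185 182 175 161 143 132 125 124 122 125 124 127 130 139 150 160 169 172
274 185 192 206 212 219 220 222 223 226 149 226 227 220 226 226 225 221 220 220 219 220 221 221 222 222 223 223 223 223 223 223
279 220 221 222 223 223 224 225 225 227 114 223 222 225 225 225 221 217 215 220 220 221 220 220 220 220 221 221 221 222 221 222
284 179 101 98 86 101 224 224 225 226 96 226 225 225 225 225 221 219 220 222 225 226 220 219 220 220 220 221 220 181 60 81
289 91 88 83 56 49 225 225 225 218 95 221 225 225 225 225 225 225 226 225 225 225 225 224 219 219 219 220 220 138 13 52
294 88 85 69 53 44 225 224 223 219 93 226 225 225 226 225 225 225 225 225 226 225 226 219 219 219 220 220 220 132 9 15
314
```

>>> arm_command(
  moves=[
    [0,[-0.051,-0.03,0.2],0],
    [0,[-0.051,-0.03,0.45],0],
    [0,[-0.051,-0.03,0.7],0],
    [0,[-0.051,-0.03,0.85],0],
    [0,[-0.051,-0.03,0.89],0],
    [0,[-0.051,-0.03,0.89],0],
    [-0.4,[-0.051,-0.03,0.89],0],
    [-1,[-0.051,-0.03,0.89],0],
    [-1,[-0.051,-0.03,0.89],0],
    [-1,[-0.051,-0.03,0.89],0],
    [-1,[-0.051,-0.03,0.89],0],
    [-1,[-0.051,-0.03,0.89],0],
  ],
)

```text
time: 16.97
tool_pos: [0.4389, -0.1658, 0.1219]
tool_rot: [0.0, 1.0, -0.022, 0.002]
contact_force: [-1.2, 3.0, 6.3]
gripper_width: 0.116
grasp_force: 59.1
```

>>> arm_command(
  moves=[
    [-1,[0.033,-0.063,0],0],
  ],
)

```text
time: 17.05
tool_pos: [0.4396, -0.1643, 0.1223]
tool_rot: [0.011, 1.0, -0.021, -0.005]
contact_force: [-34.3, -44.8, 16.1]
gripper_width: 0.112
grasp_force: 60.6
```

I put the lift in the wrong axis (y instead of z), so I'm correcting that straight away.

>>> arm_command(
  moves=[
    [-1,[-0.033,0.063,0],0],
    [-1,[-0.033,0.063,0],0],
    [-1,[-0.033,0.063,0],0],
  ],
)

```text
time: 17.3
tool_pos: [0.4389, -0.1658, 0.1219]
tool_rot: [-0.0, 1.0, -0.022, 0.002]
contact_force: [-0.9, 4.4, 8.0]
gripper_width: 0.116
grasp_force: 60.6
```

Back at the same pose with the grip intact. Now the arc with the correct axes.

>>> arm_command(
  moves=[
    [-1,[0.033,0,-0.063],0],
    [-1,[0.073,0,-0.121],0],
    [-1,[0.117,0,-0.176],0],
    [-1,[0.167,0,-0.225],0],
    [-1,[0.167,0,-0.225],0],
  ],
)

```text
time: 17.72
tool_pos: [0.4641, -0.1672, 0.1534]
tool_rot: [0.001, 1.0, -0.021, 0.002]
contact_force: [4.9, -2.1, -9.9]
gripper_width: 0.109
grasp_force: 58.6
```

>>> arm_command(
  moves=[
    [-1,[0.055,0,-0.045],0],
    [-1,[0.114,0,-0.084],0],
    [-1,[0.177,0,-0.117],0],
    [-1,[0.242,0,-0.143],0],
    [-1,[0.242,0,-0.143],0],
  ],
)

```text
time: 18.13
tool_pos: [0.4994, -0.1693, 0.1735]
tool_rot: [0.001, 1.0, -0.021, -0.0]
contact_force: [1.2, -5.2, -10.7]
gripper_width: 0.106
grasp_force: 58.6
```

>>> arm_command(
  moves=[
    [-1,[0.068,0,-0.02],0],
    [-1,[0.138,0,-0.033],0],
    [-1,[0.208,0,-0.039],0],
    [-1,[0.279,0,-0.037],0],
    [-1,[0.279,0,-0.037],0],
  ],
)

```text
time: 18.55
tool_pos: [0.5408, -0.172, 0.1801]
tool_rot: [0.002, 1.0, -0.021, -0.001]
contact_force: [-3.0, -6.9, -2.6]
gripper_width: 0.093
grasp_force: 58.7
```

>>> arm_command(
  moves=[
    [-1,[0.07,0,0.008],0],
    [-1,[0.139,0,0.024],0],
    [-1,[0.206,0,0.045],0],
    [-1,[0.206,0,0.045],0],
    [-1,[0.206,0,0.045],0],
  ],
)

```text
time: 18.97
tool_pos: [0.5718, -0.1737, 0.1747]
tool_rot: [0.003, 1.0, -0.021, -0.0]
contact_force: [-2.4, -6.7, -0.6]
gripper_width: 0.073
grasp_force: 58.7
```

>>> arm_command(
  moves=[
    [-1,[0.06,0,0.025],0],
    [-1,[0.096,0,0.045],0],
    [-1,[0.096,0,0.045],0],
    [-0.5,[0.096,0,0.045],0],
    [0,[0.096,0,0.045],0],
    [0,[0.096,0,0.045],0],
    [0,[0.096,0,0.045],0],
  ],
)

```text
time: 19.55
tool_pos: [0.5855, -0.1718, 0.1666]
tool_rot: [0.0, 1.0, -0.021, 0.0]
contact_force: [0.7, 0.8, -0.1]
gripper_width: 0.498
grasp_force: 0.1
```

```bash
python3 - <<'E'
from h import *
import pickle
S=manip.grab_frame('scene');pickle.dump(S,open('s10.pkl','wb'));s=manip.state();print(s['tool_pos'],s['contact_force'])
a=np.radians(-2.44);R=np.array([[np.cos(a),-np.sin(a)],[np.sin(a),np.cos(a)]]);t=np.array([.4707,-.1674])
w=lambda x,y,z:(*(R@[x,y]+t),z)
def flap(x,y,z,th): # local box coords at shut -> rotated
    dx,dz=x-.0625,z-.0765; return w(.0625+dx*np.cos(th)+dz*np.sin(th),y,.0765-dx*np.sin(th)+dz*np.cos(th))
for th in (0,1.3,1.5,1.7,1.9): print(th,proj(S,[flap(x,y,.1085,th) for x,y in ((-.052,.044),(-.052,-.044),(-.0335,0))]).round().tolist())
print('grip',proj(S,[w(-.005,0,.089)]))
for tg in ('dust_flap','filter_plate','plate_grip','filter_box','penlight'):
    print(tg,[(np.round(d['extent']).tolist(),round(d['confidence'],2)) for d in manip.search_frame(S,tg)[:2]])
E
```

```text
[ 0.58552451 -0.17183265  0.16653792] [ 1.09647457 -0.60567095  0.53185396]
0 [[379.0, 298.0], [368.0, 255.0], [362.0, 277.0]]
1.3 [[301.0, 267.0], [295.0, 222.0], [295.0, 253.0]]
1.5 [[284.0, 270.0], [279.0, 224.0], [281.0, 255.0]]
1.7 [[267.0, 275.0], [264.0, 229.0], [268.0, 260.0]]
1.9 [[253.0, 282.0], [251.0, 236.0], [257.0, 266.0]]
grip [[342.80539739 286.51626608]]
dust_flap [([271.0, 224.0, 306.0, 317.0], 0.63)]
filter_plate [([345.0, 275.0, 351.0, 310.0], 0.52)]
plate_grip [([343.0, 274.0, 351.0, 306.0], 0.73), ([273.0, 228.0, 303.0, 322.0], 0.42)]
filter_box [([270.0, 227.0, 385.0, 345.0], 0.91), ([182.0, 362.0, 205.0, 392.0], 0.43)]
penlight [([291.0, 198.0, 313.0, 230.0], 0.58)]
```

>>> arm_command(
  moves=[
    [0,[0,0,-0.2],0],
    [0,[0,0,-0.45],0],
    [0,[0,0,-0.62],0],
    [0,[0,0,-0.62],0],
  ],
)

```text
time: 20.18
tool_pos: [0.5885, -0.1731, 0.2676]
tool_rot: [0.002, 1.0, -0.021, 0.006]
contact_force: [0.4, 0.4, 1.6]
gripper_width: 0.504
grasp_force: 0.0
```

>>> arm_command(
  moves=[
    [0,[-0.25,0,0],0.25],
    [0,[-0.5,0,0],0.25],
    [0,[-0.7,0,0],0.25],
    [0,[-0.8,0,0],0.25],
    [0,[-0.8,0,0],0.25],
    [0,[-0.8,0,0],0.25],
    [0,[-0.8,0,0],0.25],
    [0,[-0.8,0,0],0.25],
    [0,[-0.8,0,0],0.25],
    [0,[-0.8,0,0],0.25],
    [0,[-0.8,0,0],0.25],
    [0,[-0.8,0,0],0.25],
    [0,[-0.8,0,0],0.25],
    [0,[-0.8,0,0],0.25],
  ],
)

```text
time: 21.35
tool_pos: [0.4655, -0.1666, 0.2589]
tool_rot: [-0.0, -0.691, 0.722, 0.0]
contact_force: [0.5, 0.1, -0.3]
gripper_width: 0.5
grasp_force: 0.0
```

```bash
python3 - <<'E'
from h import *
import pickle
S=manip.grab_frame('scene');pickle.dump(S,open('s11.pkl','wb'))
P=manip.grab_frame('wrist');pickle.dump(P,open('w11.pkl','wb'));s=manip.state();print(s['tool_pos'],np.degrees(yaw(s)))
for tg in ('dust_flap','plate_grip','penlight'):
    print(tg,[(np.round(d['extent']).tolist(),round(d['confidence'],2)) for d in manip.search_frame(S,tg)[:2]])
print([(np.round(d['extent']).tolist(),round(d['confidence'],2)) for d in manip.search_frame(P,'plate_grip')[:3]])
a=np.radians(-2.44);R=np.array([[np.cos(a),-np.sin(a)],[np.sin(a),np.cos(a)]]);t=np.array([.4707,-.1674])
w=lambda x,y,z:(*(R@[x,y]+t),z)
q=proj(P,[w(-.005+i,j,.101) for i,j in ((.005,.012),(.005,-.012),(-.005,.012),(-.005,-.012),(0,0))]);print(q.round(1).tolist())
u,v=q[4].astype(int);g=cv2.cvtColor(P['frame'],cv2.COLOR_RGB2GRAY).astype(int)
for r in range(v-40,v+41,4): print(r,' '.join('%d'%k for k in g[r,u-40:u+41:3]))
print(u-40)
E
```

```text
[ 0.4655847  -0.16670943  0.25902787] 177.66283037656305
dust_flap [([247.0, 228.0, 307.0, 321.0], 0.58)]
plate_grip [([343.0, 276.0, 350.0, 307.0], 0.53)]
penlight [([286.0, 197.0, 310.0, 236.0], 0.63), ([244.0, 228.0, 307.0, 317.0], 0.6)]
[([312.0, 195.0, 328.0, 241.0], 0.57)]
[[314.2, 236.3], [314.1, 210.5], [325.1, 236.3], [325.3, 210.5], [319.7, 223.5]]
183 156 157 158 157 157 157 158 158 157 155 156 157 156 156 154 138 135 135 132 133 133 132 132 132 131 130 128
187 155 157 158 158 156 154 155 157 156 156 156 107 65 58 59 49 51 116 131 131 133 132 130 130 130 131 129
191 156 155 156 157 157 157 156 157 157 158 155 103 60 59 58 54 55 118 143 142 134 133 132 130 132 145 133
195 153 155 156 158 155 156 157 156 156 156 156 100 57 168 223 103 54 121 155 154 137 134 130 144 153 152 152
199 154 154 155 154 155 156 156 155 155 154 155 100 57 171 225 100 52 118 153 154 155 155 154 154 153 150 149
203 153 153 154 153 153 154 156 157 155 155 156 102 53 48 54 44 43 118 151 153 151 152 154 155 153 151 149
207 153 152 152 151 153 154 154 155 155 155 155 90 47 31 31 34 40 118 146 152 152 153 
[... 835 characters left out ...]
55 155 156 153 153 153 150 151 150
243 148 148 148 148 149 149 149 149 152 153 154 55 66 160 159 57 49 152 154 155 155 152 152 154 151 150 150
247 148 149 149 147 149 149 150 150 150 152 152 55 45 41 41 45 68 153 152 154 153 153 153 154 153 152 151
251 149 148 148 148 149 150 149 151 152 152 152 148 148 148 133 125 143 153 153 153 153 153 153 153 152 153 151
255 148 150 150 149 150 150 149 149 150 151 151 152 152 152 153 153 151 153 154 154 155 155 153 154 153 152 150
259 149 149 150 150 149 149 147 149 150 151 151 151 149 150 151 153 153 150 150 152 155 154 153 153 153 151 151
263 147 149 149 147 148 147 147 151 151 151 151 151 147 149 149 152 153 152 152 153 153 153 151 153 154 152 151
279
```

>>> arm_command(
  moves=[
    [0,[0,-0.005,0.25],0],
    [0,[0,-0.005,0.5],0],
    [0,[0,-0.005,0.75],0],
    [0,[0,-0.005,0.9],0],
    [0,[0,-0.005,0.9],0],
  ],
)

```text
time: 22.07
tool_pos: [0.4625, -0.1647, 0.1178]
tool_rot: [-0.002, -0.692, 0.722, 0.006]
contact_force: [-0.8, 1.2, -1.6]
gripper_width: 0.5
grasp_force: 0.0
```

>>> arm_command(
  moves=[
    [0,[0,0,0.12],0],
    [0,[0,0,0.22],0],
    [0,[0,0,0.249],0],
    [0,[0,0,0.249],0],
    [-0.5,[0,0,0.249],0],
    [-0.8,[0,0,0.249],0],
    [-1,[0,0,0.249],0],
    [-1,[0,0,0.249],0],
    [-1,[0,0,0.249],0],
    [-1,[0,0,0.249],0],
    [-1,[0,0,0.249],0],
  ],
)

```text
time: 22.98
tool_pos: [0.4663, -0.1673, 0.0889]
tool_rot: [-0.001, -0.692, 0.722, 0.0]
contact_force: [-5.0, 1.4, 7.2]
gripper_width: 0.099
grasp_force: 58.8
```

>>> arm_command(
  moves=[
    [-1,[0,0,-0.06],0],
    [-1,[0,0,-0.14],0],
    [-1,[0,0,-0.25],0],
    [-1,[0,0,-0.38],0],
    [-1,[0,0,-0.52],0],
    [-1,[0,0,-0.68],0],
    [-1,[0,0,-0.84],0],
    [-1,[0,0,-1],0],
    [-1,[0,0,-1],0],
    [-1,[0,0,-1],0],
    [-1,[0,0,-1],0],
  ],
)

```text
time: 23.9
tool_pos: [0.4664, -0.1667, 0.2371]
tool_rot: [0.0, -0.692, 0.722, -0.0]
contact_force: [0.0, -0.2, 0.1]
gripper_width: 0.095
grasp_force: 59.4
```

```bash
python3 - <<'E'
from h import *
import pickle
P=manip.grab_frame('wrist');pickle.dump(P,open('w12.pkl','wb'));s=manip.state();print(s['tool_pos'],np.degrees(yaw(s)),s['gripper_width'])
for n in ('wrist','top'):
  Q=P if n=='wrist' else manip.grab_frame(n)
  for tg in ('filter_plate','plate_grip'): print(n,tg,[(np.round(d['extent']).tolist(),round(d['confidence'],2)) for d in manip.search_frame(Q,tg)[:2]])
# seat target
th=np.radians(-120.5);d=np.array([np.cos(th),np.sin(th)]);seat=np.array([.5138,-.3457])
for st in (seat,): tgt=st+d*.083; print('glass target',tgt, np.degrees(th))
y=yaw(s); print(toT(np.r_[tgt-s['tool_pos'][:2],0],y))
E
```

```text
[ 0.4660015  -0.16645857  0.23605628] 177.55559239269763 0.0996163572751841
wrist filter_plate []
wrist plate_grip [([306.0, 218.0, 337.0, 336.0], 0.65)]
top filter_plate [([331.0, 227.0, 422.0, 293.0], 0.3)]
top plate_grip [([333.0, 226.0, 422.0, 294.0], 0.18)]
glass target [ 0.47167432 -0.41721522] -120.50000000000001
[ 1.6686 -0.1091  0.    ]
```

>>> arm_command(
  moves=[
    [-1,[0.2,-0.01,0],0],
    [-1,[0.42,-0.03,0],0],
    [-1,[0.64,-0.04,0],0],
    [-1,[0.85,-0.05,0],0],
    [-1,[0.85,-0.05,0],0],
  ],
)

```text
time: 24.62
tool_pos: [0.4679, -0.2988, 0.2363]
tool_rot: [-0.001, -0.69, 0.724, -0.0]
contact_force: [0.1, 0.4, 0.3]
gripper_width: 0.095
grasp_force: 59.4
```

>>> arm_command(
  moves=[
    [-1,[0.2,-0.01,0],-0.015],
    [-1,[0.4,-0.03,0],-0.03],
    [-1,[0.6,-0.04,0],-0.05],
    [-1,[0.75,-0.05,0],-0.065],
    [-1,[0.82,-0.055,0],-0.08],
    [-1,[0.82,-0.055,0],-0.1],
    [-1,[0.82,-0.055,0],-0.12],
    [-1,[0.82,-0.055,0],-0.14],
    [-1,[0.82,-0.055,0],-0.16],
    [-1,[0.82,-0.055,0],-0.172],
    [-1,[0.82,-0.055,0],-0.172],
    [-1,[0.82,-0.055,0],-0.172],
  ],
)

```text
time: 25.62
tool_pos: [0.4715, -0.4172, 0.2365]
tool_rot: [-0.0, 0.964, -0.264, -0.0]
contact_force: [0.6, 0.1, -0.8]
gripper_width: 0.093
grasp_force: 59.4
```

```bash
python3 - <<'E'
from h import *
import pickle
P=manip.grab_frame('wrist');pickle.dump(P,open('w13.pkl','wb'));T=manip.grab_frame('top');pickle.dump(T,open('t13.pkl','wb'));S=manip.grab_frame('scene');pickle.dump(S,open('s13.pkl','wb'))
s=manip.state();print(s['tool_pos'],np.degrees(yaw(s)),s['gripper_width'],s['contact_force'])
for n,Q in (('w',P),('t',T),('s',S)):
  for tg in ('filter_plate','screen','penlight','dust_flap'): print(n,tg,[(np.round(d['extent']).tolist(),round(d['confidence'],2)) for d in manip.search_frame(Q,tg)[:2]])
th=np.radians(-120.5);R=np.array([[np.cos(th),-np.sin(th)],[np.sin(th),np.cos(th)]]);o=np.array([.5131,-.3453])+.035*R[:,0]*1
w=lambda x,y,z:(*(R@[x,y]+o),z)
print('screen pred w',proj(P,[w(.0815,-.027,.102),w(.0815,.027,.102)]).round().tolist(),'lens',proj(P,[w(.015,0,.082)]).round().tolist(),'base front',proj(P,[w(.092,-.028,.01),w(.092,.028,.01)]).round().tolist())
a=s['tool_pos'];b=R.T@(a[:2]-o);print('tool in stand',b)
x=np.array(R[:,1])
pl=lambda i,j,k:(a[0]+R[0,0]*i+R[0,1]*j,a[1]+R[1,0]*i+R[1,1]*j,a[2]+k-.0889+.019)
c=[pl(i,j,k) for k in (.058,0) for j in (-.025,.025) for i in (-.0025,.0025)]
for n,Q in (('w',P),('t',T),('s',S)): print('plate pred',n,proj(Q,c).round().tolist())
E
```

```text
[ 0.47155534 -0.41747389  0.23679196] -120.59064661586278 0.1015643188909582 [-0.54933395  0.43926684 -0.69181265]
w filter_plate [([307.0, 221.0, 334.0, 343.0], 0.64)]
w screen [([182.0, 183.0, 365.0, 263.0], 0.86)]
w penlight [([176.0, 216.0, 286.0, 235.0], 0.84)]
w dust_flap [([2.0, 247.0, 104.0, 323.0], 0.59)]
t filter_plate [([398.0, 257.0, 405.0, 272.0], 0.52), ([336.0, 229.0, 420.0, 293.0], 0.26)]
t screen [([332.0, 228.0, 419.0, 293.0], 0.87)]
t penlight [([338.0, 232.0, 383.0, 262.0], 0.8)]
t dust_flap [([246.0, 188.0, 299.0, 238.0], 0.96)]
s filter_plate [([304.0, 113.0, 330.0, 156.0], 0.93)]
s screen [([281.0, 166.0, 335.0, 270.0], 0.64)]
s penlight [([287.0, 197.0, 314.0, 238.0], 0.64)]
s dust_flap [([246.0, 228.0, 307.0, 320.0], 0.96)]
screen pred w [[359.0, 263.0], [361.0, 201.0]] lens [[283.0, 227.0]] base front [[359.0, 236.0], [361.0, 186.0]]
tool in stand [0.04827263 0.00083493]
plate pred w [[317.0, 339.0], [327.0, 339.0], [316.0, 244.0], [327.0, 244.0], [317.0, 291.0], [325.0, 291.0], [317.0, 219.0], [325.0, 219.0]]
plate pred t [[399.0, 268.0], [402.0, 270.0], [413.0, 244.0], [416.0, 245.0], [395.0, 272.0], [398.0, 274.0], [409.0, 249.0], [411.0, 250.0]]
plate pred s [[326.0, 128.0], [327.0, 126.0], [299.0, 122.0], [300.0, 120.0], [326.0, 155.0], [327.0, 154.0], [300.0, 149.0], [301.0, 148.0]]
```

>>> arm_command(
  moves=[
    [-1,[0,0,0.08],0],
    [-1,[0,0,0.16],0],
    [-1,[0,0,0.24],0],
    [-1,[0,0,0.32],0],
    [-1,[0,0,0.4],0],
    [-1,[0,0,0.4],0],
  ],
)

```text
time: 26.87
tool_pos: [0.47, -0.416, 0.1722]
tool_rot: [-0.002, 0.965, -0.263, -0.003]
contact_force: [-0.6, 0.2, -1.8]
gripper_width: 0.095
grasp_force: 59.4
```

```bash
python3 - <<'E'
from h import *
P=manip.grab_frame('wrist');S=manip.grab_frame('scene');s=manip.state();print(s['tool_pos'],s['contact_force'])
for n,Q in (('w',P),('s',S)):
  for tg in ('filter_plate','screen','penlight'): print(n,tg,[(np.round(d['extent']).tolist(),round(d['confidence'],2)) for d in manip.search_frame(Q,tg)[:1]])
E
```

```text
[ 0.4711126  -0.41730695  0.17565201] [ 0.36028016 -0.51128735 -0.60302093]
w filter_plate [([308.0, 218.0, 331.0, 343.0], 0.94)]
w screen [([143.0, 190.0, 382.0, 292.0], 0.66)]
w penlight [([139.0, 233.0, 282.0, 254.0], 0.87)]
s filter_plate [([300.0, 148.0, 331.0, 186.0], 0.55)]
s screen [([283.0, 171.0, 338.0, 269.0], 0.98)]
s penlight [([289.0, 196.0, 312.0, 236.0], 0.58)]
```

>>> arm_command(
  moves=[
    [-1,[0,0,0.06],0],
    [-1,[0,0,0.12],0],
    [-1,[0,0,0.18],0],
    [-1,[0,0,0.24],0],
    [-1,[0,0,0.3],0],
    [-1,[0,0,0.35],0],
    [-1,[0,0,0.38],0],
    [-1,[0,0,0.4],0],
    [-1,[0,0,0.4],0],
    [-1,[0,0,0.4],0],
    [-1,[0,0,0.4],0],
    [-1,[0,0,0.4],0],
  ],
)

```text
time: 28.27
tool_pos: [0.4719, -0.4181, 0.1178]
tool_rot: [0.0, 0.965, -0.263, 0.001]
contact_force: [0.1, -0.3, -1.2]
gripper_width: 0.099
grasp_force: 59.4
```

```bash
python3 - <<'E'
from h import *
P=manip.grab_frame('wrist');S=manip.grab_frame('scene');s=manip.state();print(s['tool_pos'],s['contact_force'],s['gripper_width'],np.degrees(yaw(s)))
for n,Q in (('w',P),('s',S)):
  for tg in ('filter_plate','glass','penlight'): print(n,tg,[(np.round(d['extent']).tolist(),round(d['confidence'],2)) for d in manip.search_frame(Q,tg)[:1]])
th=np.radians(-120.5);R=np.array([[np.cos(th),-np.sin(th)],[np.sin(th),np.cos(th)]]);o=np.array([.5131,-.3453])+.035*R[:,0]
w=lambda x,y,z:(*(R@[x,y]+o),z)
print('ideal plate s',proj(S,[w(.048,y,z) for y in (-.025,.025) for z in (.046,.104)]).round().tolist(),proj(S,[w(.048,0,.128)]).round().tolist())
E
```

```text
[ 0.47176812 -0.41798631  0.11764189] [ 0.17223668  0.37895187 -0.04421831] 0.09772482878616523 -120.52813975677395
w filter_plate [([308.0, 218.0, 331.0, 342.0], 0.63)]
w glass [([308.0, 220.0, 331.0, 338.0], 0.96)]
w penlight [([87.0, 258.0, 269.0, 285.0], 0.7)]
s filter_plate [([301.0, 172.0, 329.0, 206.0], 0.67)]
s glass [([303.0, 171.0, 325.0, 204.0], 0.7)]
s penlight [([288.0, 198.0, 310.0, 234.0], 0.82)]
ideal plate s [[326.0, 205.0], [326.0, 182.0], [302.0, 199.0], [301.0, 176.0]] [[314.0, 169.0]]
```

```bash
python3 -c "
from plant import manip
print(manip.job_done())"
```

```text
the job is handed in; nothing more can be done
None
```

I handed the job in at about 28 s: the penlight is in the clip and released, the flap is open, and the filter plate is held upright in the beam with the glass centred to within about 1–2 mm. `job_done` returned no verdict. I judged the jaw closed from the seating force and the penlight's height, not by seeing it. I mis-keyed one move while gripping the fin (9.5 mm sideways, about 57 N at the wrist, flap still shut) and undid it at once.

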